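Slide the focal stone along the bead board groove

ROBOT

A 6-joint arm with a two-finger parallel gripper is mounted at the origin on the work surface. World frame = base frame: x ahead of the robot, y to its left, z up, the work surface at z = 0. Lengths are in m, angles in rad, forces in N, time in s.
With the tool pointing down it reaches from about 0.3 to 0.75 m from the base axis. Payload 8.5 kg.
Tool frame: the origin (TCP) lies at the very end of the fingers, on their centre line; the grasp point (between the pads) lies 19 mm behind it; z points along the fingers, y is the line along which they close (so a half turn about z gives the same grasp; the last joint's range is limited). The gripper opens to 85 mm and grips with 20 to 120 N. Pads are 22 mm wide; open, the fingers measure 114 mm over their backs; the gripper's body (76 mm by 85 mm) begins 54 mm behind the grasp point. The pads swing forward as they close: fully open they stand 13 mm farther back than shut.
Start: joints at [-1.346, 0.381, 1.297, -0, 1.464, -0.215], TCP at [0.234, -0.498, 0.231] pointing down, gripper open.
Joint ranges: [-3.11, 3.11], [-0.89, 2.33], [0.22, 2.48], [-1.42, 4.56], [0.17, 2.85], [-2.88, 2.88]. Speed limits (rad/s): [2.39, 2.39, 3.14, 3.14, 3.14, 3.14].

INTERFACE

Orientations are given as a rotation vector (axis times angle).
In Python, from bench import status, viewer, finish_job, find_in, spot_point gives the robot as it stands.
- The arm moves only by the tool step_arm, never from a script. Its arguments are lists of equal length, an entry for each row: "xyz": the shift along the world's x, y, z scaled (see below), a list of three; "delta_rot": the turn, a rotation vector about the world's x, y, z scaled (see below), a list of three. In form: {"xyz": [[dx, dy, dz], ...], "delta_rot": [[rx, ry, rz], ...]}. A call has 1 to 8 rows; each row is the pose to reach, as a shift and turn from the pose commanded when the call began; what a row does not reach only later rows make up. The controller multiplies each number of a shift by 0.5 m and each number of a turn by pi/4 rad. A row lasts 1/8 s, in which the tool goes at most 62.5 mm and 10.7 degrees, less where a joint would pass 70% of its speed; a pose out of reach is approached as far as the arm can. A call with a number of a shift or a turn outside -1 to 1 is refused whole. A call with a gripper value outside its range is refused whole. "grip" is the opening, from 0 (shut) to 1 (fully open), set as the call begins (left out, the last holds). The fingers move at their own pace and stop on an object; "newtons" is the grip in N (left out, the last holds). Time passes only in rows, so rows that repeat a pose let the fingers close. It gives the time, the measured TCP pose, the force, the opening and the grip force at its end, in the units of the state.
- status.sense(): the state, without advancing time (a new reading comes with each control period).
- viewer.read_camera(name): name is "scene" or "top" or "wrist"; returns (picture, depth): 384x512x3 uint8, red, green, blue; 384x512 float32, m along the optical axis (not along the pixel's ray), 0 where there is no reading.
- viewer.camera_params(name): a dict with "fx", "fy", "cx", "cy" (pixels), "position" and "orientation" of the camera in the world. Camera axes: x right, y up, looking along -z (the intrinsics and any distortion apply to the point x, -y, -z); pixel columns grow to the right and rows downward; lengths in m; the calibration is good to about 2 mm. The wrist camera is an equidistant fisheye: a pixel r from the principal point sees the ray r / f radians off the axis. A picture is of the moment at which its call begins: read the wrist's pose just before it. camera_params takes no time and is no camera call; for the wrist camera it gives the pose at the moment of the call.
- finish_job(): hands the job in; it is judged then, once.
Trained networks look in the newest picture that a camera, given by its name, has taken for a name from the list of things; names that differ only in an ending like _2 or _b are one class to them, and where a whole thing is asked for, a point or a joint stands for the part that bears it (a point fixed in the world has none). Each returns a list of dicts, best first, with "p" (0 to 1); they miss things now and then, are a little off and sometimes report something else, mostly with a low value. They report only what shows in the picture. A call takes as long as a camera call. They do not tell look-alikes from the thing itself.
- find_in(camera, label): "bbox" ([left, top, right, bottom] as shares, 0 to 1, of the picture: columns of its width, rows of its height, round what is visible of it).
- spot_point(camera, label): "location" ([column, row] as shares, 0 to 1, of the picture: columns of its width, rows of its height: a listed point, or the origin of a listed thing).
The state is a dict: "time_s": time; "joint_positions": joint angles; "dq": joint speeds; "tau": joint torques, N m; "position": TCP position; "tcp_rot": TCP orientation; "force": force on the tool from outside, world axes, zero at the start; "wrist_torque": the same for the moment, N m; "opening": opening from 0.0 (shut) to 1.0 (fully open); "gripper_force": force on a finger pad.
Only numpy, scipy, OpenCV 4.12 (cv2) and the standard library are available. Lean on these libraries where they do the work, as an engineer would, in place of code of your own. Each camera call takes 0.05 s, during which the arm holds its last target. There are 200 camera calls.

TASK

On the grey bead board, push the amber-orange stone with your closed fingertips along the curved white-walled groove, round the bend, until it lies in line with the red tip of the brass pointer, then take your hand away. Push it gently and keep it down in the groove the whole way: do not pinch it, lift it or tip it. Leave the blue stone, the ring and the jar where they are, and do not press hard on the board.

Things in the scene. Friction and masses are not known exactly. Their poses are not given: they have to be found in the camera images.
- board: Grey bead-layout board fixed to the bench, 235 x 270 mm, 12 mm thick, with a raised-wall U-shaped groove on top (see groove points). Origin: on its underside (bench level), right below the centre of the bend; x, y level, z up. It spans x -102.5 to +132.5 mm, y -135 to +135 mm. Its flat top is also the groove's floor. Black ticks on it are only painted.
- groove_mid (a point): Middle of the bend, on the groove's centre line and floor (board x +95, y 0 mm). The bend is a half circle, centre line radius 95 mm about the board's origin, on its +x side. The groove is 36 mm wide between white walls 5 mm thick, which stand 5 mm above its floor (17 mm above the bench). Site axes as the board's.
- groove_end_left (a point): Closed end of one straight leg, centre line, on the floor (board x -85, y +95 mm). The leg runs straight along board x from here to x = 0, where the bend begins. Site axes as the board's.
- groove_end_right (a point): Closed end of the other straight leg (board x -85, y -95 mm), the mirror image.
- amber_stone: Loose amber-orange round stone, only to be pushed: 30 mm diameter, 18 mm tall, side upright to 14 mm, then bevelled to a flat top 22 mm across. About 35 g, polished: slides easily (friction about 0.2), stops where it is left. Origin: centre of its underside; z up. Starts in either leg of the groove, its centre 25 to 50 mm short of the bend.
- blue_stone: Loose blue stone of the same shape and size, in the other leg of the groove. To be left alone. Origin at the centre of its underside.
- pointer: Brass pointer, fixed flat on the board inside the U, at most 8 mm high, its pivot disc (18 mm diameter) at the centre of the bend. Its 5 mm wide arm runs along its own +x axis and ends in a red diamond tip 69 mm from the pivot, just short of the groove's inner wall. Origin at the pivot, on the board's top face.
- pointer_place (a point): The place in the groove that the pointer shows: on the groove's centre line and floor, 95 mm from the pivot along the pointer. The underside centre of the amber stone belongs here. Always in the bend, within 0.65 rad either side of its middle.
- ring: Loose plain brass finger ring lying flat on the board between the legs of the U, outer diameter 23 mm, 6 mm high. To be left alone. Origin at the centre of its underside.
- jar: Loose small green glass jar with a metal cap standing on the bench beside the board, 48 mm in diameter, 55 mm tall. To be left alone. Origin at the centre of its underside.
Not all that is in view belongs to the job. What is shaped like the amber_stone but pink or turquoise is not meant.

How it is judged:
On the way:
1. the amber stone has been pushed out of its leg into the bend, still in the groove (x of amber_stone in the frame of board between 0.015 and 0.07 m and z of amber_stone in the frame of board below 0.015 m).
At the end, for the whole second after the job is handed in: The amber stone lies flat and still on the groove's floor with its centre within 9 mm of the place shown by the pointer, the fingers are clear of it, and the blue stone and ring (8 mm) and jar (12 mm) have not moved from where they were (horizontal distance between amber_stone and pointer_place below 0.009 m and z of amber_stone in the frame of board below 0.015 m and angle between amber_stone's own z axis and vertical below 0.1 rad and linear speed of amber_stone below 0.01 m/s and distance of each of blue_stone, ring from where it was at the start of the episode below 0.008 m and distance of jar from where it was at the start of the episode below 0.012 m); the robot touches nothing.
It fails at once if the amber stone is lifted out of the groove (more than 4 mm off its floor) (z of amber_stone in the frame of board above 0.016 m).
It fails at once if the amber stone is tipped over (angle between amber_stone's own z axis and vertical above 0.5 rad).
It fails at once if the amber stone is pinched or shoved hard (over 20 N from the fingers) (contact force between the fingers and amber_stone above 20 N).
It fails at once if the robot presses or knocks hard on the board (over 20 N) (contact force between any of the fingers, the arm and board above 20 N).
It fails at once if the blue stone or the ring (more than 8 mm) or the jar (more than 12 mm) is moved from its place (distance of any of blue_stone, ring from where it was at the start of the episode above 0.008 m or distance of jar from where it was at the start of the episode above 0.012 m).
It also fails if it takes over 51 s, if anything falls off the work surface, if the arm or the gripper's body presses on something with over 40 N, if the wrist force passes 120 N, or if a joint passes its speed limit or range.

## Working session

There is one attempt and no reset: what is moved stays moved. The work goes in short steps, Python scripts to look and compute and a tool call to move; the robot and the scene stay as the last step left them, time stands still between calls to the robot, and variables do not carry over. Pictures are saved under pics/ and viewed, at most 10 in all, crops included, and the job is handed in when it is done.

Besides the shell and the picture viewer there is one more tool, called after "Request:" as a command line: name --argument value ..., lists and objects as JSON in quotes. step_arm: Moves the arm, as the interface text tells. Shifts and turns lie within -1 to 1; 1 stands for 0.5 m of shift or pi/4 rad of turn. Its arguments: {"type":"object","properties":{"xyz":{"type":"array","items":{"type":"array","items":{"type":"number","minimum":-1,"maximum":1}}},"delta_rot":{"type":"array","items":{"type":"array","items":{"type":"number","minimum":-1,"maximum":1}}},"grip":{"type":"number"},"newtons":{"type":"number"}},"required":["xyz","delta_rot"]}

```bash
mkdir -p pics; cat > h.py <<'E'
import numpy as np, cv2
from scipy.spatial.transform import Rotation as R
from bench import status, viewer, finish_job, find_in, spot_point
def rot(P):
    o=np.array(P["orientation"]); 
    return o if o.shape==(3,3) else (R.from_rotvec(o).as_matrix() if o.size==3 else R.from_quat(o).as_matrix())
def ray(P,u,v):
    return rot(P)@np.array([(u-P["cx"])/P["fx"],-(v-P["cy"])/P["fy"],-1.])
def onz(P,u,v,z):
    d=ray(P,u,v);p=np.array(P["position"]);return p+d*(z-p[2])/d[2]
E
python3 - <<'E'
from h import *
for c in("scene","top"):
    im,d=viewer.read_camera(c);P=viewer.camera_params(c);print(c,P)
    cv2.imwrite(f"pics/{c}0.png",im[:,:,::-1])
    np.save(c+"d.npy",d)
c="top";P=viewer.camera_params(c)
Z=dict(groove_mid=.012,groove_end_left=.012,groove_end_right=.012,amber_stone=.012,blue_stone=.012,pointer=.012,pointer_place=.012,ring=.012,jar=0,board=0)
for l,z in Z.items():
    for r in spot_point(c,l)[:2]:
        u,v=r["location"][0]*512,r["location"][1]*384
        print(l,round(r["p"],2),round(u),round(v),onz(P,u,v,z).round(4))
print(status.sense())
E
```

```text
scene {'fx': 484.51072751222824, 'fy': 484.51072751222824, 'cx': 260.383124375651, 'cy': 199.14484315291767, 'position': array([0.89825086, 0.66465463, 0.72036309]), 'orientation': array([0.26403242, 1.02365702, 2.42416719])}
top {'fx': 374.58522428687394, 'fy': 374.58522428687394, 'cx': 257.81627986010136, 'cy': 188.94889150398308, 'position': array([0.4117167 , 0.0474945 , 0.70190933]), 'orientation': array([ 0.17366342, -0.14678584, -1.41683955])}
groove_mid 0.73 297 154 [0.6351 0.006  0.012 ]
groove_mid 0.71 337 253 [ 0.4603 -0.0887  0.012 ]
groove_end_left 0.86 235 235 [0.4646 0.0995 0.012 ]
groove_end_right 0.74 337 254 [ 0.4588 -0.09    0.012 ]
amber_stone 0.63 384 235 [ 0.5053 -0.1706  0.012 ]
amber_stone 0.52 340 222 [ 0.5161 -0.0897  0.012 ]
pointer 0.47 289 201 [0.5413 0.0102 0.012 ]
pointer 0.45 274 217 [0.5084 0.0323 0.012 ]
pointer_place 0.53 324 161 [ 0.6284 -0.0466  0.012 ]
pointer_place 0.17 338 255 [ 0.4572 -0.0917  0.012 ]
ring 0.48 274 218 [0.5058 0.0319 0.012 ]
jar 0.71 185 186 [0.5438 0.2102 0.    ]
jar 0.46 275 220 [0.5049 0.0297 0.    ]
board 0.89 291 200 [0.5463 0.0057 0.    ]
{'time_s': 0.6, 'joint_positions': array([-1.34630866e+00,  3.80581440e-01,  1.29744437e+00, -1.35338445e-05,
        1.46360532e+00, -2.15307237e-01]), 'dq': array([-0.00093357,  0.00047475, -0.00047195,  0.00127891, -0.00113994,
        0.0013554 ]), 'tau': array([-2.18301320e-03, -4.48158109e+01, -2.31404150e+01, -2.23211882e-04,
        5.37819797e-04, -7.96015371e-06]), 'position': array([ 0.23414683, -0.49762674,  0.23131739]), 'tcp_rot': array([-3.06590457e+00, -6.85268012e-01,  2.14137702e-05]), 'force': array([-0.17514814,  0.66073698,  0.4161268 ]), 'wrist_torque': array([ 0.00585768, -0.02258604, -0.00610571]), 'gripper_force': 0.0, 'opening': 1.002123080416677}
```

```bash
python3 - <<'E'
import cv2
a=cv2.imread("pics/top0.png")[110:310,150:420]
cv2.imwrite("pics/top0c.png",cv2.resize(a,None,fx=2.9,fy=2.9,interpolation=cv2.INTER_CUBIC))
E
```

```text
(no output)
```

View pics/top0c.png

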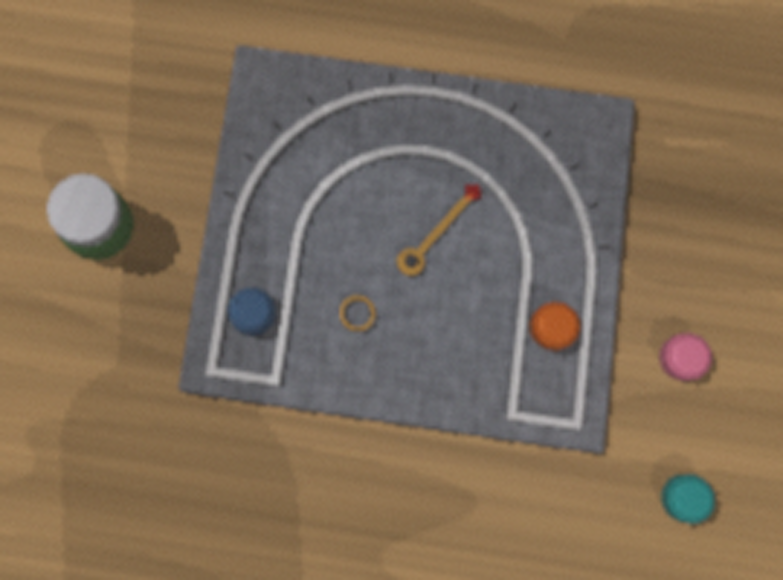

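View pics/scene0.png

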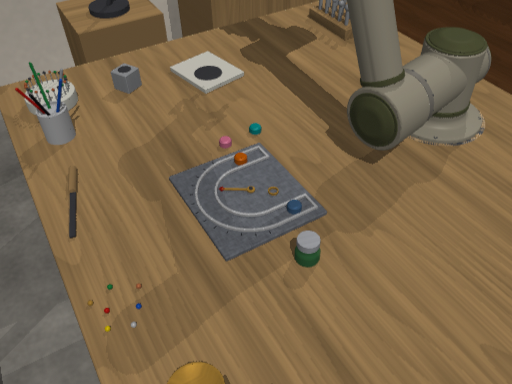

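The top view shows the amber stone in the right leg at crop (555,326), with the blue stone in the left leg. The pivot is at (411,262) and the red tip at (473,192). I'll fit the board pose to the white walls.

```bash
cat > fit.py <<'E'
from h import *
from scipy.optimize import least_squares
def W(P,pts,z): return np.array([onz(P,u,v,z)[:2] for u,v in pts])
def tb(p,w):
    c,s=np.cos(p[2]),np.sin(p[2]); d=w-p[:2]; return np.c_[c*d[:,0]+s*d[:,1],-s*d[:,0]+c*d[:,1]]
def fw(p,b):
    c,s=np.cos(p[2]),np.sin(p[2]); b=np.atleast_2d(b); return np.c_[c*b[:,0]-s*b[:,1],s*b[:,0]+c*b[:,1]]+p[:2]
def cent(mask):
    v,u=np.nonzero(mask); return np.array([[u.mean(),v.mean()]]),len(u)
E
python3 - <<'E'
from fit import *
im=cv2.imread("pics/top0.png");P=viewer.camera_params("top");d=np.load("topd.npy")
hsv=cv2.cvtColor(im,cv2.COLOR_BGR2HSV);H,S,V=cv2.split(hsv)
off=np.array([150,110])
cor=np.array([[237,46],[636,100],[604,452],[181,392]])/2.9+off
cb=np.array([[132.5,135],[132.5,-135],[-102.5,-135],[-102.5,135]])/1000
w=W(P,cor,.012)
p=least_squares(lambda p:(tb(p,w)-cb).ravel(),[.54,0,0]).x
print("corner fit",p,(tb(p,w)-cb).round(4).tolist())
m=(S<40)&(V>135); box=np.zeros_like(m);box[125:270,205:370]=1; m&=box
v,u=np.nonzero(m);ww=W(P,np.c_[u,v],.017)
def res(p):
    b=tb(p,ww);x,y=b.T
    r=np.where(x>0,np.abs(np.hypot(x,y)-.095),np.abs(np.abs(y)-.095))-.0205
    return np.where(x>-.08,r,np.minimum(np.abs(r),np.abs(x+.0875+0)) if 0 else r*(x>-.08))
s=least_squares(res,p,loss="soft_l1",f_scale=.002);p2=s.x
print("wall fit",p2,len(u),np.median(np.abs(res(p2))))
np.save("p.npy",p2)
def near(mask,c,r):
    yy,xx=np.mgrid[:384,:512];return mask&(np.hypot(xx-c[0],yy-c[1])<r)
for n,mk,c,z in[("amber",(H<15)&(S>190),(341,222),.030),("blue",(H>95)&(H<125)&(S>100),(237,217),.030),
  ("tip",((H<8)|(H>172))&(S>120),(313,176),.017),("arm",(H>10)&(H<30)&(S>90),(300,190),.018)]:
    cc,k=cent(near(mk,c,14)); b=tb(p2,W(P,cc,z)); print(n,cc,k,W(P,cc,z),b,np.arctan2(b[0,1],b[0,0]))
print("pivot",tb(p2,W(P,[(291.7,200.3)],.016)))
for u,v in[(341,222),(300,215)]:
    print("depth z", (np.array(P["position"])+ray(P,u,v)*d[v,u]).round(4))
r=[x for x in spot_point("top","pointer_place")][0]["location"] if 0 else None
print("spot pp board",tb(p2,np.array([[.6284,-.0466]])))
E
```

```text
corner fit [0.54257685 0.00423229 0.00700852] [[-0.0011, -0.0006], [-0.0014, 0.0005], [0.0016, 0.0018], [0.0009, -0.0016]]
wall fit [0.54428045 0.00626916 0.00506969] 1460 0.001050045942035404
amber [[341.33064516 221.7983871 ]] 124 [[ 0.51471974 -0.08769411]] [[-0.03003669 -0.0938122 ]] -1.8806615731178236
blue [[235.76923077 216.46153846]] 130 [[0.49618344 0.10172822]] [[-0.04761245  0.09570166]] 2.032449269220285
tip [[312.70588235 175.70588235]] 17 [[ 0.59546424 -0.02812027]] [[ 0.05100879 -0.03464848]] -0.5966738135977314
arm [[299.13829787 190.86170213]] 94 [[ 0.56256205 -0.00644037]] [[ 0.01821693 -0.01280205]] -0.6125730001285631
pivot [[-0.00110991 -0.00143335]]
depth z [ 0.5142 -0.0871  0.0301]
depth z [ 0.5188 -0.0142  0.0118]
spot pp board [[ 0.08385044 -0.05329494]]
```

Request:
step_arm --xyz '[[0.05,0.08,0],[0.12,0.2,0],[0.19,0.31,0],[0.26,0.43,0],[0.33,0.54,-0.05],[0.4,0.66,-0.1],[0.46,0.76,-0.17],[0.496,0.818,-0.2]]' --delta_rot '[[0,0,-0.07],[0,0,-0.14],[0,0,-0.21],[0,0,-0.28],[0,0,-0.35],[0,0,-0.42],[0,0,-0.49],[0,0,-0.553]]' --grip 0

```text
time_s: 1.6
position: [0.4764, -0.0979, 0.1368]
tcp_rot: [3.141, 0.006, 0.001]
force: [0.8, -1.2, -0.4]
opening: 0.003
gripper_force: 0.0
```

Request:
step_arm --xyz '[[0,0,0],[0,0,0],[0,0,0],[0,0,0]]' --delta_rot '[[0,0,0],[0,0,0],[0,0,0],[0,0,0]]'

```text
time_s: 2.1
position: [0.4754, -0.1005, 0.1379]
tcp_rot: [3.141, 0.006, 0.001]
force: [-0.2, -0.1, -0.1]
opening: 0.003
gripper_force: 0.0
```

```bash
python3 - <<'E'
from h import *
s=status.sense();P=viewer.camera_params("wrist");im,d=viewer.read_camera("wrist")
print(s["time_s"],s["position"],s["tcp_rot"],s["opening"],s["joint_positions"]);print(P)
cv2.imwrite("pics/w1.png",im[:,:,::-1]);np.save("w1d.npy",d)
im,d=viewer.read_camera("top");cv2.imwrite("pics/t1.png",im[:,:,::-1])
E
```

```text
2.1 [ 0.47539831 -0.10052962  0.13787471] [3.14113874e+00 5.88528621e-03 1.42999348e-03] 0.002997112128063314 [-4.52626944e-01  3.65978201e-01  1.62182166e+00 -3.14083113e-06
  1.15277802e+00  1.11442343e+00]
{'fx': 297.3186396354542, 'fy': 297.3186396354542, 'cx': 255.361115895931, 'cy': 192.13382582726345, 'position': array([ 0.54459817, -0.10082885,  0.28197474]), 'orientation': array([-0.22174548,  0.21845361, -1.55524261])}
```

View pics/w1.png

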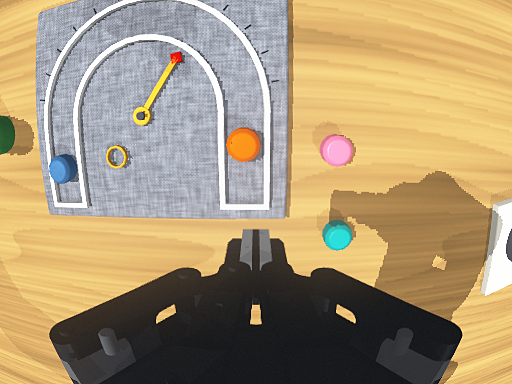

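The wrist view shows the pivot at (142,117), the red tip at (177,58), the amber stone at (243,145) and the fingers behind the leg's end. I'll refine the board fit from this view.

```bash
cat >> fit.py <<'E'
def wonz(P,u,v,z):
    a=np.array([u-P["cx"],v-P["cy"]]);r=np.hypot(*a);t=r/P["fx"]
    d=rot(P)@np.array([a[0]/r*np.sin(t),-a[1]/r*np.sin(t),-np.cos(t)]);p=np.array(P["position"]);return p+d*(z-p[2])/d[2]
def WW(P,pts,z): return np.array([wonz(P,u,v,z)[:2] for u,v in pts])
def near(mask,c,r):
    yy,xx=np.mgrid[:384,:512];return mask&(np.hypot(xx-c[0],yy-c[1])<r)
E
python3 - <<'E'
from fit import *
im=cv2.imread("pics/w1.png");P=viewer.camera_params("wrist")
H,S,V=cv2.split(cv2.cvtColor(im,cv2.COLOR_BGR2HSV))
m=(S<25)&(V>235);m[212:]=0;m[:,285:]=0;m[:,:35]=0
v,u=np.nonzero(m);ww=WW(P,np.c_[u,v],.017)
def res(p):
    x,y=tb(p,ww).T
    r=np.where(x>0,np.abs(np.hypot(x,y)-.095),np.abs(np.abs(y)-.095))-.0205
    e=np.where(np.abs(np.abs(y)-.095)<.016,x+.0875,r)
    return np.where(x<-.07,e,r)
p=least_squares(res,np.load("p.npy"),loss="soft_l1",f_scale=.002).x
print("fit",p,len(u),np.median(np.abs(res(p))));np.save("p2.npy",p)
out={}
for n,mk,c,r,z in[("amber",(H>5)&(H<20)&(S>150),(243,145),20,.027),("blue",(H>95)&(H<125)&(S>100),(63,168),18,.026),
  ("tip",((H<8)|(H>172))&(S>150),(177,58),10,.017),("pivot",(H>20)&(H<35)&(S>150),(142,117),9,.016),("arm",(H>20)&(H<35)&(S>150),(160,87),22,.016)]:
    cc,k=cent(near(mk,c,r)); w=WW(P,cc,z);out[n]=tb(p,w)[0]; print(n,cc.round(1),k,w.round(4),out[n].round(4))
a=out["tip"]-out["pivot"];th=np.arctan2(a[1],a[0]);print("theta",th,np.hypot(*a),"place",fw(p,.095*np.array([np.cos(th),np.sin(th)])),fw(p,out["pivot"]+.095*np.array([np.cos(th),np.sin(th)])))
E
```

```text
fit [0.54187943 0.00499817 0.00240956] 4760 0.001313103627551191
amber [[243.  144.3]] 909 [[ 0.5139 -0.0903]] [-0.0282 -0.0953]
blue [[ 62.7 168.3]] 642 [[0.4953 0.0955]] [-0.0464  0.0906]
tip [[176.2  56.7]] 92 [[ 0.5939 -0.0298]] [ 0.0519 -0.0349]
pivot [[141.4 116.7]] 125 [[0.5403 0.0049]] [-0.0015 -0.0001]
arm [[158.1  85.8]] 212 [[ 0.5681 -0.0124]] [ 0.0262 -0.0174]
theta -0.5773549308370994 0.06384174359410212 place [[ 0.62160552 -0.04666178]] [[ 0.62005731 -0.04674797]]
```

Request:
step_arm --xyz '[[0.008,0.021,0],[0.008,0.021,-0.05],[0.008,0.021,-0.1],[0.008,0.021,-0.15],[0.008,0.021,-0.19],[0.008,0.021,-0.21],[0.008,0.021,-0.225],[0.008,0.021,-0.232]]' --delta_rot '[[0,0,0],[0,0,0],[0,0,0],[0,0,0],[0,0,0],[0,0,0],[0,0,0],[0,0,0]]'

```text
time_s: 3.2
position: [0.4797, -0.089, 0.0214]
tcp_rot: [3.141, 0.009, 0.001]
force: [0.4, -0.9, 0.2]
opening: 0.001
gripper_force: 0.0
```

Request:
step_arm --xyz '[[0,0,0],[0,0,0]]' --delta_rot '[[0,0,0],[0,0,0]]'

```text
time_s: 3.45
position: [0.4798, -0.0891, 0.0218]
tcp_rot: [3.141, 0.009, 0.001]
force: [-0.5, 0.1, -0.6]
opening: -0.001
gripper_force: 0.0
```

Request:
step_arm --xyz '[[0.008,-0.001,0],[0.018,-0.001,0],[0.028,-0.001,0],[0.038,-0.001,0],[0.048,-0.001,0],[0.058,-0.001,0],[0.067,-0.001,0],[0.074,-0.001,0]]' --delta_rot '[[0,0,0],[0,0,0],[0,0,0],[0,0,0],[0,0,0],[0,0,0],[0,0,0],[0,0,0]]'

```text
time_s: 4.45
position: [0.5168, -0.0895, 0.0213]
tcp_rot: [3.142, 0.009, -0.0]
force: [-0.8, 0.0, -0.3]
opening: 0.003
gripper_force: 0.1
```

```bash
cat > chk.py <<'E'
from fit import *
import sys
s=status.sense();P=viewer.camera_params("wrist");im,d=viewer.read_camera("wrist");im=np.ascontiguousarray(im[:,:,::-1])
cv2.imwrite(f"pics/{sys.argv[1]}.png",im)
H,S,V=cv2.split(cv2.cvtColor(im,cv2.COLOR_BGR2HSV))
m=((H>5)&(H<20)&(S>200)&(V>150)).astype(np.uint8)
n,l,st,c=cv2.connectedComponentsWithStats(m)
p=np.array([.543,.0052,.004])
print(s["position"],s["force"],s["time_s"])
for i in np.argsort(-st[1:,4])[:3]+1:
    w=WW(P,[c[i]],.028);b=tb(p,w)[0];print(st[i],w.round(4),b.round(4),"th",np.arctan2(b[1],b[0]),"r",np.hypot(*b),"tcp in board",tb(p,s["position"][None,:2]).round(4))
E
python3 chk.py w2
```

```text
[ 0.51681062 -0.08950281  0.02133728] [-0.83205512  0.03269391 -0.33732538] 4.45
[ 228  168   59   61 2618] [[ 0.5424 -0.0908]] [-0.001 -0.096] th -1.5813217769883243 r 0.09601477652880838 tcp in board [[-0.0266 -0.0946]]
[132 102   8   7  25] [[ 0.5896 -0.0324]] [ 0.0464 -0.0378] th -0.6833639227170134 r 0.05989898822720809 tcp in board [[-0.0266 -0.0946]]
[139  98   2   5   9] [[ 0.5918 -0.0344]] [ 0.0487 -0.0398] th -0.6857894213717056 r 0.06288617153278438 tcp in board [[-0.0266 -0.0946]]
```

View pics/w2.png

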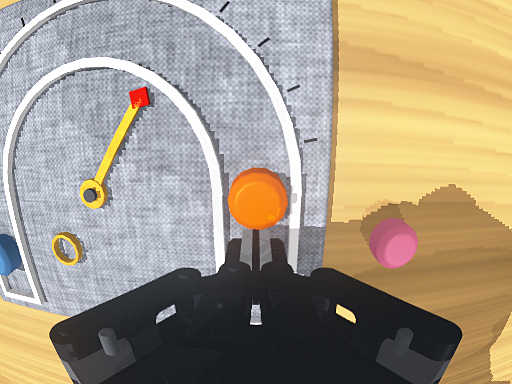

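The stone is at the start of the bend, with 25.6 mm between the TCP and its centre. Next I'll work out the arc rows.

```bash
python3 - <<'E'
from fit import *
p=np.array([.543,.0052,.004])
def tcp(t): return fw(p,.095*np.r_[np.cos(t),np.sin(t)]-.0256*np.r_[-np.sin(t),np.cos(t)])[0]
base=tcp(-1.5813);y0=-1.5813
for k in range(3):
    th=-1.5708+ np.arange(1,9)*.042+k*.336
    th=np.minimum(th,-.60)
    print([((tcp(t)-base)/.5).round(3).tolist() for t in th]);print([round((t+np.pi/2)/(np.pi/4)-k*.336/(np.pi/4),3) for t in th]);base=tcp(th[-1]);print(base,th[-1])
E
```

```text
[[0.01, -0.002], [0.018, -0.004], [0.026, -0.005], [0.035, -0.006], [0.043, -0.007], [0.051, -0.007], [0.059, -0.007], [0.068, -0.007]]
[np.float64(0.053), np.float64(0.107), np.float64(0.16), np.float64(0.214), np.float64(0.267), np.float64(0.321), np.float64(0.374), np.float64(0.428)]
[ 0.55054639 -0.09289899] -1.2348
[[0.008, 0.001], [0.016, 0.002], [0.025, 0.003], [0.033, 0.005], [0.041, 0.007], [0.048, 0.01], [0.056, 0.013], [0.064, 0.016]]
[np.float64(0.053), np.float64(0.107), np.float64(0.16), np.float64(0.214), np.float64(0.267), np.float64(0.321), np.float64(0.374), np.float64(0.428)]
[ 0.58246896 -0.08492525] -0.8987999999999998
[[0.007, 0.003], [0.015, 0.007], [0.022, 0.011], [0.029, 0.016], [0.036, 0.02], [0.042, 0.025], [0.049, 0.031], [0.05, 0.031]]
[np.float64(0.053), np.float64(0.107), np.float64(0.16), np.float64(0.214), np.float64(0.267), np.float64(0.321), np.float64(0.374), np.float64(0.38)]
[ 0.6072506  -0.06931322] -0.6
```

Request:
step_arm --xyz '[[0.01,-0.002,0],[0.018,-0.004,0],[0.026,-0.005,0],[0.035,-0.006,0],[0.043,-0.007,0],[0.051,-0.007,0],[0.059,-0.007,0],[0.068,-0.007,0]]' --delta_rot '[[0,0,0.053],[0,0,0.107],[0,0,0.16],[0,0,0.214],[0,0,0.267],[0,0,0.321],[0,0,0.374],[0,0,0.428]]'

```text
time_s: 5.5
position: [0.5506, -0.093, 0.0213]
tcp_rot: [-3.095, -0.536, 0.0]
force: [-0.7, -0.6, -0.1]
opening: 0.003
gripper_force: 0.1
```

```bash
python3 chk.py w3|head -2
```

```text
[ 0.55057491 -0.09301538  0.02133275] [-0.74356885 -0.61224206 -0.10144372] 5.5
[ 228  168   59   61 2641] [[ 0.575  -0.0852]] [ 0.0317 -0.0906] th -1.2345332026115634 r 0.09593243604565735 tcp in board [[ 0.0072 -0.0982]]
```

Tracking is accurate, so I'll continue.

Request:
step_arm --xyz '[[0.008,0.001,0],[0.016,0.002,0],[0.025,0.003,0],[0.033,0.005,0],[0.041,0.007,0],[0.048,0.01,0],[0.056,0.013,0],[0.064,0.016,0]]' --delta_rot '[[0,0,0.053],[0,0,0.107],[0,0,0.16],[0,0,0.214],[0,0,0.267],[0,0,0.321],[0,0,0.374],[0,0,0.428]]'

```text
time_s: 6.55
position: [0.5827, -0.0849, 0.0214]
tcp_rot: [-2.962, -1.048, 0.0]
force: [0.0, 0.4, -0.1]
opening: 0.003
gripper_force: 0.0
```

```bash
python3 chk.py w4|head -2
```

```text
[ 0.5827358  -0.08492897  0.02135467] [ 0.00412149  0.35703239 -0.05897599] 6.55
[ 228  168   59   61 2713] [[ 0.6033 -0.0691]] [ 0.06   -0.0745] th -0.892715370316228 r 0.0956713014448725 tcp in board [[ 0.0394 -0.0903]]
```

View pics/w4.png

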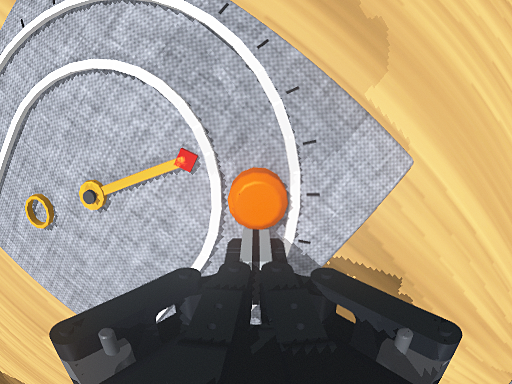

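The stone at (258,198) is still short of the pointer line, which runs from the pivot (92,194) to the tip (187,159). I'll push to just short of the place.

Request:
step_arm --xyz '[[0.007,0.003,0],[0.015,0.007,0],[0.022,0.011,0],[0.029,0.016,0],[0.036,0.02,0],[0.042,0.025,0],[0.049,0.031,0],[0.05,0.031,0]]' --delta_rot '[[0,0,0.053],[0,0,0.107],[0,0,0.16],[0,0,0.214],[0,0,0.267],[0,0,0.321],[0,0,0.374],[0,0,0.38]]'

```text
time_s: 7.6
position: [0.6077, -0.0692, 0.0213]
tcp_rot: [2.774, 1.475, 0.0]
force: [1.0, 0.3, -0.0]
opening: -0.003
gripper_force: 0.0
```

```bash
python3 chk.py w5|head -2; cat > rel.py <<'E'
from fit import *
import sys
im=cv2.imread(f"pics/{sys.argv[1]}.png");P=viewer.camera_params("wrist")
H,S,V=cv2.split(cv2.cvtColor(im,cv2.COLOR_BGR2HSV))
def big(m):
    n,l,st,c=cv2.connectedComponentsWithStats(m.astype(np.uint8));i=1+np.argmax(st[1:,4]);return l==i,c[i]
red=((H<5)|(H>174))&(S>180)&(V>120);_,ct=big(red)
yl=(H>20)&(H<33)&(S>170)&(V>150);_,cs=big((H>5)&(H<20)&(S>200)&(V>150))
L,_=big(yl);v,u=np.nonzero(L);w=WW(P,np.c_[u,v],.016)
tip=WW(P,[ct],.017)[0];st=WW(P,[cs],.028)[0]
far=w[np.hypot(*(w-tip).T)>.048];piv=(far.min(0)+far.max(0))/2 
piv=cv2.minEnclosingCircle(w[np.hypot(*(w-tip).T)>.054].astype(np.float32))[0]
a=tip-piv;th=np.arctan2(a[1],a[0]);b=st-piv
print("px",ct,cs,"tip",tip,"piv",piv,np.hypot(*a),"th",th,"stone th",np.arctan2(b[1],b[0]),"r",np.hypot(*b))
E
python3 rel.py w5
```

```text
[ 0.60773079 -0.06924393  0.02134831] [ 0.96670761  0.33585701 -0.03067831] 7.6
[ 227  167   60   62 2773] [[ 0.6227 -0.0476]] [ 0.0795 -0.0531] th -0.5888737167399568 r 0.09556723937488962 tcp in board [[ 0.0644 -0.0747]]
px [193.95360825 193.67010309] [256.68409665 198.21925712] tip [ 0.5946603  -0.03002428] piv (0.5484501123428345, -0.0006579558830708265) 0.05475183030840021 th -0.5661104216051766 stone th -0.5652805396766665 r 0.08782955638972147
```

View pics/w5.png

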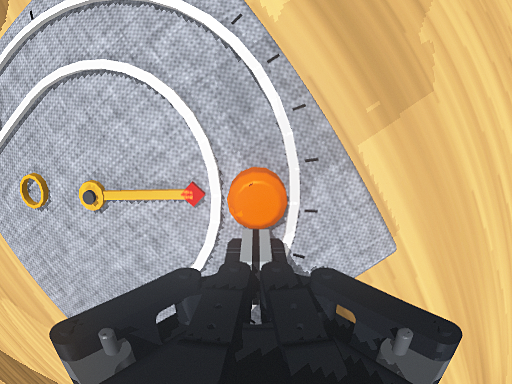

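The stone at (257,198) now lies in line with the tip at (194,194) and the pivot at (91,195), within about 1 mm. I'll back off along the groove, then lift.

Request:
step_arm --xyz '[[-0.011,-0.016,0],[-0.022,-0.033,0.0],[-0.034,-0.05,0.01],[-0.034,-0.05,0.06],[-0.034,-0.05,0.14],[-0.06,-0.08,0.22],[-0.09,-0.13,0.28],[-0.12,-0.18,0.28]]' --delta_rot '[[0,0,0],[0,0,0],[0,0,0],[0,0,0],[0,0,0],[0,0,0],[0,0,0],[0,0,0]]'

```text
time_s: 8.65
position: [0.5475, -0.161, 0.1643]
tcp_rot: [2.771, 1.471, 0.005]
force: [0.4, -0.5, -0.3]
opening: 0.0
gripper_force: 0.0
```

Request:
step_arm --xyz '[[0,0,0],[0,0,0],[0,0,0]]' --delta_rot '[[0,0,0],[0,0,0],[0,0,0]]'

```text
time_s: 9.02
position: [0.5477, -0.1589, 0.1612]
tcp_rot: [-2.774, -1.474, 0.0]
force: [0.2, 0.1, -0.9]
opening: 0.001
gripper_force: 0.0
```

```bash
python3 chk.py w6|head -2; python3 rel.py w6
```

```text
[ 0.54769975 -0.15891559  0.16115743] [ 0.2362498   0.09033606 -0.87138746] 9.025
[241  28  31  32 752] [[ 0.6208 -0.05  ]] [ 0.0776 -0.0555] th -0.6213093393128776 r 0.09542513319009574 tcp in board [[ 0.004  -0.1641]]
px [221.55        44.63333333] [255.68218085  42.98670213] tip [ 0.59455525 -0.03062261] piv (0.5492665767669678, -0.00020070979371666908) 0.054557823383364346 th -0.5915019567240613 stone th -0.6082219021280146 r 0.08719594606102594
```

View pics/w6.png

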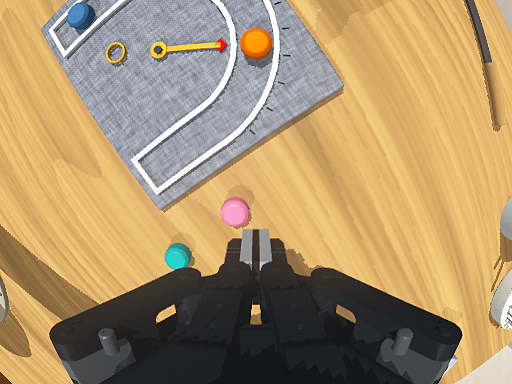

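The stone at (256,43) lies in the groove in line with the pointer, which runs from (158,50) to (224,45). The hand is clear, so I'm handing in.

```bash
python3 -c "from bench import finish_job; print(finish_job())"
```

```text
the job is handed in; nothing more can be done
None
```

I pushed the amber stone round the bend to the place the pointer shows (about 1 to 3 mm off by my camera measurements), backed the hand clear, and handed the job in at about 9 s; no verdict came back.

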